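Return the cold reagents to the chill tray

TASK

Put the cold reagents back into the chill tray: the large white bottle, the amber bottle, the small white bottle and the upright carton, each standing fully down on the floor of the aluminium block whose pocket is cut to its size. Never let any of these four tip over on the way. The middle-sized white bottle and the long low carton look similar but are kept at room temperature: leave both standing where they are.

Things in the scene. Friction and masses are not known exactly. Their poses are not given: they have to be found in the camera images.
- large_bottle: Largest reagent bottle, white plastic, round: body 62 mm in diameter, 130 mm high, screw cap 36 mm in diameter over the top 20 mm; up to 0.36 kg. To go into block_72. Its origin is the centre of its underside and z points up when it stands; its yaw does not matter.
- amber_bottle: Dark amber reagent bottle, round: body 52 mm in diameter, 105 mm high, black screw cap 31 mm in diameter over the top 16 mm. To go into block_61. Its origin is the centre of its underside and z points up when it stands; its yaw does not matter.
- small_bottle: Smallest reagent bottle, white, round: body 33 mm in diameter up to about 40 mm, then a shoulder and a cap 23 mm in diameter over the top 9 mm; 58 mm high. To go into block_44. Its origin is the centre of its underside and z points up when it stands; its yaw does not matter.
- upright_carton: Upright folding carton, 56 mm (its x) by 70 mm (its y), 100 mm high. To go into block_rect. Origin at the centre of its underside, z up.
- medium_bottle: Middle-sized white reagent bottle, round, 48 mm in diameter, 95 mm high, cap 30 mm in diameter: a look-alike with no block of its own, to be left standing where it is. Origin at the centre of its underside. A white power strip lies nearby (x 0.51 to 0.56 m, y -0.18 to -0.48 m), 40 mm high, plugs higher.
- low_carton: Long low folding carton, 56 mm (its x) by 110 mm (its y), 70 mm high: a look-alike with no block of its own, to be left where it is. Origin at the centre of its underside. Behind it big cardboard boxes, 190 mm high, stand from x = 0.76 m on.
- block_72: Aluminium block 96 x 96 mm, 33 mm high, with a round 72 mm pocket 25 mm deep in its middle, mouth bevelled 5 mm. One of four fixed side by side (2 x 2, 98.5 mm apart, places vary) in the white square tray, 225 mm wide, wall top 30 mm above the worktop. Origin: centre of its underside, 4 mm above the worktop; so its top is at 37 mm, the pocket floor at 12 mm.
- block_61: Aluminium block 96 x 96 mm, 33 mm high, with a round 61 mm pocket 25 mm deep in its middle, mouth bevelled 5 mm. One of four fixed side by side (2 x 2, 98.5 mm apart, places vary) in the white square tray, 225 mm wide, wall top 30 mm above the worktop. Origin: centre of its underside, 4 mm above the worktop; so its top is at 37 mm, the pocket floor at 12 mm.
- block_44: Aluminium block 96 x 96 mm, 33 mm high, with a round 44 mm pocket 25 mm deep in its middle, mouth bevelled 5 mm. One of four fixed side by side (2 x 2, 98.5 mm apart, places vary) in the white square tray, 225 mm wide, wall top 30 mm above the worktop. Origin: centre of its underside, 4 mm above the worktop; so its top is at 37 mm, the pocket floor at 12 mm.
- block_rect: Aluminium block 96 x 96 mm, 33 mm high, with a rectangular 66 mm (its x) by 80 mm (its y) pocket 25 mm deep in its middle, mouth bevelled 5 mm. One of four fixed side by side (2 x 2, 98.5 mm apart, places vary) in the white square tray, 225 mm wide, wall top 30 mm above the worktop. Origin: centre of its underside, 4 mm above the worktop; so its top is at 37 mm, the pocket floor at 12 mm.
There are look-alikes about, which are no part of the job. Leave any turquoise or yellow look-alike of the large_bottle alone.

How it is judged:
At the end, for the whole second after the job is handed in: each of the four stands in its own block, within 9 mm of the block's middle, underside within 4 mm of the pocket floor, upright within 0.1 rad and at rest; the middle-sized bottle and the low carton stand upright within 30 mm of where they were (horizontal distance between large_bottle and block_72 below 0.009 m and z of large_bottle in the frame of block_72 below 0.012 m and angle between each of large_bottle, amber_bottle, small_bottle, upright_carton, medium_bottle, low_carton's own z axis and vertical below 0.1 rad and linear speed of each of large_bottle, amber_bottle, small_bottle, upright_carton below 0.02 m/s and horizontal distance between amber_bottle and block_61 below 0.009 m and z of amber_bottle in the frame of block_61 below 0.012 m and horizontal distance between small_bottle and block_44 below 0.009 m and z of small_bottle in the frame of block_44 below 0.012 m and horizontal distance between upright_carton and block_rect below 0.009 m and z of upright_carton in the frame of block_rect below 0.012 m and distance of each of medium_bottle, low_carton from where it was at the start of the episode below 0.03 m); the robot touches nothing.
It fails at once if one of the four reagents tips over (leans more than 0.6 rad) (angle between any of large_bottle, amber_bottle, small_bottle, upright_carton's own z axis and vertical above 0.6 rad).
It fails at once if the middle-sized bottle or the low carton is moved more than 30 mm (distance of any of medium_bottle, low_carton from where it was at the start of the episode above 0.03 m).
It also fails if it takes over 128 s, if anything falls off the work surface, if the arm or the gripper's body presses on something with over 40 N, if the wrist force passes 120 N, or if a joint passes its speed limit or range.

ROBOT

A 7-joint arm with a two-finger parallel gripper is mounted at the origin on the work surface; the furniture and walls round the work are solid. World frame = base frame: x ahead of the robot, y to its left, z up, the work surface at z = 0. Lengths are in m, angles in rad, forces in N, time in s.
With the tool pointing down it reaches from about 0.4 to 0.875 m from the base axis. Payload 6.5 kg.
Tool frame: the origin (TCP) lies at the very end of the fingers, on their centre line; the grasp point (between the pads) lies 19 mm behind it; z points along the fingers, y is the line along which they close (so a half turn about z gives the same grasp; the last joint's range is limited). The gripper opens to 88 mm and grips with 3 to 60 N. Pads are 18 mm wide; open, the fingers measure 123 mm over their backs; the gripper's body (75 mm by 187 mm) begins 45 mm behind the grasp point.
Start: joints at [1.255, 0.536, -0.004, 1.538, 0.003, 1.067, -0.071], TCP at [0.161, -0.63, 0.239] pointing down, gripper open.
Joint ranges: [-2.7, 2.7], [-0.37, 2.16], [-1.27, 1.26], [0.24, 2.4], [-1.31, 4.45], [0.19, 1.91], [-2.76, 2.76]. Speed limits (rad/s): [2.39, 2.39, 3.14, 3.14, 3.14, 3.14, 3.14].

INTERFACE

Orientations are given as [roll, pitch, yaw] about the fixed x, y, z axes, in that order (R = Rz(yaw) Ry(pitch) Rx(roll)).
In Python, from bench import env gives the robot as it stands.
- The arm moves only by the shell command python3 -m handwheel 'ROWS' [FORCE]. ROWS is JSON, a list of rows, each a list of 7 numbers: the shift along the tool's x, y, z in units of 25 mm (1.0 is 25 mm), then the turn, a rotation vector about the tool's x, y, z in units of 5 degrees (1.0 is 5 degrees), then the finger opening in mm, from 0 to 88.1. A call has 1 to 20 rows; each row shifts and turns the commanded pose from where the row before left it, along the tool's axes as they then stand; what a row does not reach is not made up. A row lasts 1/12 s, in which the tool goes at most 41.7 mm and 7.16 degrees, less where a joint would pass 70% of its speed; a pose out of reach is approached as far as the arm can. A call is refused whole if a number of a shift passes 1 or a number of a turn 1, either way. A call with a gripper value outside its range is refused whole. The fingers move at their own pace and stop on an object; FORCE is the grip in N (left out, the last holds). Time passes only in rows, so rows that do not move let the fingers close. It gives the time, the measured TCP pose, the force, the opening and the grip force at its end, in the units of the state.
- env.sense(): the state, without advancing time (a new reading comes with each control period).
- env.get_image(name): name is "scene" or "top"; returns a dict with "pixels" (420x560x3 uint8, red, green, blue), "K" (3x3 intrinsics, pixels), "R" (3x3) and "t" (3): a world point X has camera coordinates R X + t. Camera axes: x right, y down, z forward; pixel columns grow to the right and rows downward; lengths in m; the calibration is good to about 2 mm. A picture is of the moment at which its call begins. There is no depth.
- env.hand_in(): hands the job in; it is judged then, once.
Trained networks look in the newest picture that a camera, given by its name, has taken for a name from the list of things; names that differ only in an ending like _2 or _b are one class to them, and where a whole thing is asked for, a point or a joint stands for the part that bears it (a point fixed in the world has none). Each returns a list of dicts, best first, with "confidence" (0 to 1); they miss things now and then, are a little off and sometimes report something else, mostly with a low value. They report only what shows in the picture. A call takes as long as a camera call. They do not tell look-alikes from the thing itself.
- env.masks_of(camera, target): "region" (420x560 bool, what is visible of it) and "extent" ([left, top, right, bottom] in pixels, round what is visible of it).
The state is a dict: "t": time; "q": joint angles; "joint_vel": joint speeds; "tau": joint torques, N m; "tool_pos": TCP position; "tool_rot": TCP orientation; "contact_force": force on the tool from outside, world axes, zero at the start; "wrist_torque": the same for the moment, N m; "opening": finger opening in m; "finger_force": force on a finger pad.
Only numpy, scipy, OpenCV 4.12 (cv2) and the standard library are available. Lean on these libraries where they do the work, as an engineer would, in place of code of your own. Each camera call takes 0.05 s, during which the arm holds its last target. There are 200 camera calls.

## Working session

There is one attempt and no reset: what is moved stays moved. The work goes in short steps, Python scripts to look and compute and a shell command to move; the robot and the scene stay as the last step left them, time stands still between calls to the robot, and variables do not carry over. Pictures are saved under pics/ and viewed, at most 14 in all, crops included, and the job is handed in when it is done.

```bash
mkdir -p pics; ls
python3 - <<'E'
from bench import env
import cv2,numpy as np
for c in ("scene","top"):
    im=env.get_image(c); cv2.imwrite(f"pics/{c}0.png",im["pixels"][:,:,::-1])
    print(c,im["K"].tolist(),np.round(im["R"],4).tolist(),np.round(im["t"],4).tolist())
    for n in "large_bottle amber_bottle small_bottle upright_carton medium_bottle low_carton block_72 block_61 block_44 block_rect".split():
        print(n,[(round(d["confidence"],2),list(map(int,d["extent"]))) for d in env.masks_of(c,n)])
s=env.sense();print(s["t"],s["tool_pos"],s["tool_rot"],s["q"])
E
```

```text
pics
scene [[521.1076575425111, 0.0, 267.11479118626596], [0.0, 521.1076575425111, 213.22647810660334], [0.0, 0.0, 1.0]] [[-0.8564, -0.516, -0.0177], [-0.2255, 0.4047, -0.8862], [0.4644, -0.755, -0.463]] [0.4452, 0.2095, 1.4279]
large_bottle [(0.84, [332, 149, 351, 177]), (0.75, [345, 157, 362, 194]), (0.67, [329, 168, 351, 206])]
amber_bottle [(0.7, [263, 181, 278, 213])]
small_bottle [(0.65, [223, 291, 237, 317])]
upright_carton [(0.76, [317, 190, 340, 229])]
medium_bottle [(0.96, [248, 256, 267, 295])]
low_carton [(0.8, [219, 195, 240, 230])]
block_72 [(0.91, [225, 227, 268, 251]), (0.67, [270, 220, 311, 247]), (0.6, [244, 216, 283, 232])]
block_61 [(0.91, [225, 227, 268, 251]), (0.67, [270, 220, 311, 247]), (0.6, [244, 216, 283, 232])]
block_44 [(0.91, [225, 227, 268, 251]), (0.67, [270, 220, 311, 247]), (0.6, [244, 216, 283, 232])]
block_rect [(0.75, [255, 237, 299, 261])]
top [[450.557416354638, 0.0, 273.789661333556], [0.0, 450.557416354638, 207.622115169456], [0.0, 0.0, 1.0]] [[0.0263, -0.9997, 0.0005], [-0.9831, -0.0259, -0.1812], [0.1811, 0.0043, -0.9834]] [-0.1112, 0.5496,
[... 270 characters left out ...]
47, 243, 168, 261])]
low_carton [(0.63, [241, 141, 280, 177]), (0.48, [356, 233, 375, 257])]
block_72 [(0.86, [235, 220, 266, 256]), (0.81, [237, 189, 268, 225]), (0.8, [200, 186, 234, 224]), (0.74, [355, 234, 376, 261])]
block_61 [(0.86, [235, 220, 266, 256]), (0.81, [237, 189, 268, 225]), (0.8, [200, 186, 234, 224]), (0.74, [355, 234, 376, 261])]
block_44 [(0.86, [235, 220, 266, 256]), (0.81, [237, 189, 268, 225]), (0.8, [200, 186, 234, 224]), (0.74, [355, 234, 376, 261])]
block_rect [(0.62, [202, 220, 234, 255])]
1.1 [ 0.16066317 -0.62981131  0.23872208] [-3.14157486e+00  2.60259964e-05  2.49769830e-01] [ 1.25480568  0.53638361 -0.00436829  1.53791211  0.00257679  1.06732209
 -0.07121892]
```

Run:
```python
import cv2
a=cv2.imread("pics/top0.png"); cv2.imwrite("pics/top0b.png",cv2.resize(a[110:290,90:450],(800,400),interpolation=cv2.INTER_CUBIC))
a=cv2.imread("pics/scene0.png"); cv2.imwrite("pics/scene0b.png",cv2.resize(a[130:340,160:440],(800,600),interpolation=cv2.INTER_CUBIC))
```

```text
(no output)
```

View pics/top0b.png

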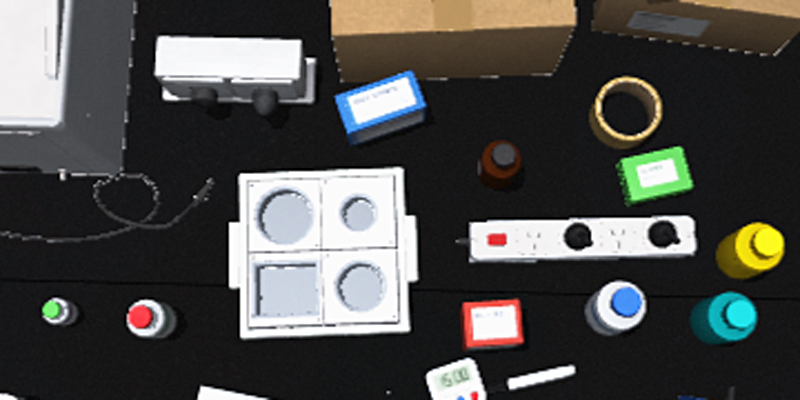

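View pics/scene0b.png

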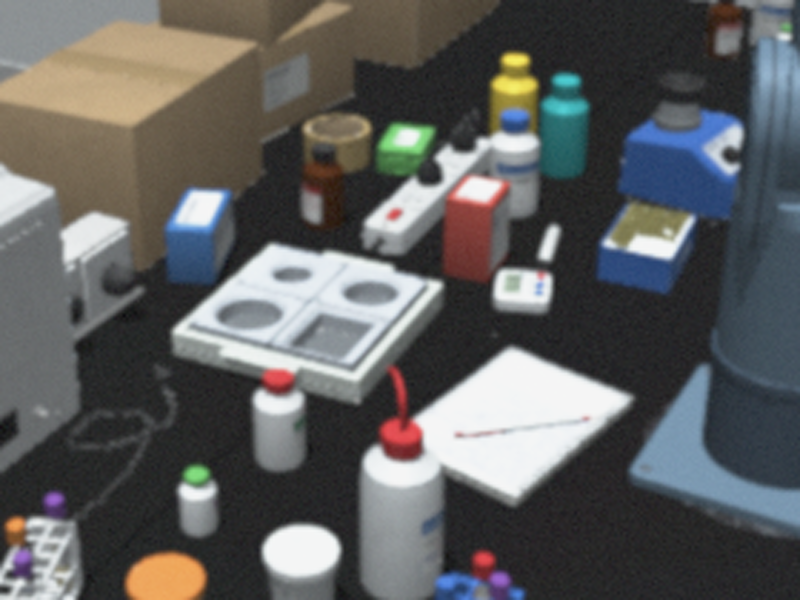

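View pics/scene0.png

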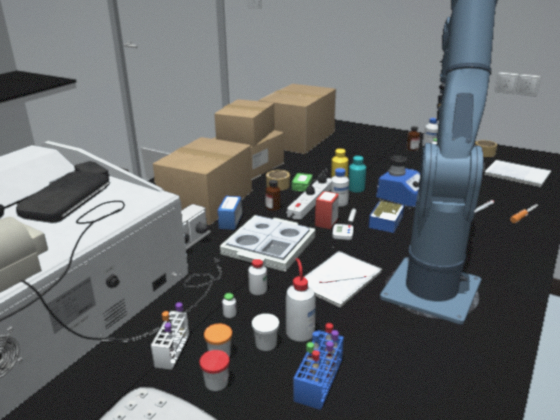

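The top view (crop ×2.22) shows these candidates:
- **Large bottle:** white with a blue cap at (615,305). The teal (725,318) and yellow (750,250) ones are the look-alikes.
- **Amber bottle:** (500,163).
- **White bottles:** the green cap at (60,311) is the smallest, and the red cap at (150,318) is the medium one, which stays put.
- **Cartons:** red at (492,323) has a roughly 70:56 top, so it is the upright one. Blue at (382,107) has a roughly 2:1 top and is lower, so it stays put.
- **Blocks:** 72 at (285,215), 44 at (358,212), rect at (285,290) and 61 at (360,288).

Next I fit silhouettes to get positions.

```bash
cat > loc.py <<'E'
from bench import env
import cv2,numpy as np
from scipy.optimize import minimize
def cyl(r,z0,z1,n=40):
    a=np.linspace(0,2*np.pi,n,endpoint=False)
    return np.array([[r*np.cos(t),r*np.sin(t),z] for t in a for z in(z0,z1)])
def bot(D,H,d,h,hs): return [cyl(D/2,0,hs),cyl(d/2,H-h,H),np.vstack([cyl(D/2,hs-.001,hs),cyl(d/2,H-h,H-h+.001)])]
def box(a,b,h): return [np.array([[x,y,z] for x in(-a/2,a/2) for y in(-b/2,b/2) for z in(0,h)])]
M={"large_bottle":bot(.062,.13,.036,.02,.098),"amber_bottle":bot(.052,.105,.031,.016,.078),"small_bottle":bot(.033,.058,.023,.009,.04),
"medium_bottle":bot(.048,.095,.03,.014,.072),"upright_carton":box(.056,.07,.1),"low_carton":box(.056,.11,.07)}
def proj(im,P):
    c=P@im["R"].T+im["t"]; p=c@im["K"].T; return p[:,:2]/p[:,2:]
def ray(im,u,v,z):
    d=im["R"].T@np.linalg.solve(im["K"],[u,v,1]); C=-im["R"].T@im["t"]; return (C+d*(z-C[2])/d[2])[:2]
S=4
def sil(im,parts,x,y,w,z,bx):
    m=np.zeros(((bx[3]-bx[1])*S,(bx[2]-bx[0])*S),np.uint8); c,s=np.cos(w),np.sin(w)
    for P in parts:
        Q=P@np.array([[c,-s,0],[s,c,0],[0,0,1]]).T+[x,y,z]
        p=(proj(im,Q)+.5-[bx[0],bx[1]])*S-.5
        cv2.fillConvexPoly(m,cv2.convexHull(np.round(p*16).astype(np.int32)),1,shift=4)
    return m
def fit(ims,masks,n,z=0,w0=0.):
    """masks: dict cam->(region)"""
    out={};B={}
    for c,r in masks.items():
        ys,xs=np.nonzero(r); bx=[xs.min()-8,ys.min()-8,xs.max()+9,ys.max()+9]
        B[c]=(bx,cv2.resize(r[bx[1]:bx[3],bx[0]:bx[2]].astype(np.uint8),None,fx=S,fy=S,interpolation=cv2.INTER_NEAREST))
    c=list(masks)[0]; ys,xs=np.nonzero(masks[c]); g=ray(ims[c],xs.mean(),ys.mean(),M[n][0][:,2].max()/2+z)
    isb="carton" in n
    def cost(q):
        k=0
        for c,(bx,m) in B.items():
            s=sil(ims[c],M[n],q[0]*.01,q[1]*.01,q[2] if isb else 0,z,bx); k+=1-(s&m).sum()/max((s|m).sum(),1)
        return k/len(B)
    best=None
    for w in ([w0-.3,w0,w0+.3] if isb else [0]):
        x0=np.r_[g*100,w]; sx=np.vstack([x0,x0+[1.5,0,0],x0+[0,1.5,0],x0+[0,0,.3]])
        r=minimize(cost,x0,method="Nelder-Mead",options=dict(initial_simplex=sx,xatol=.005,fatol=1e-5))
        if best is None or r.fun<best.fun: best=r
    return best.x[0]*.01,best.x[1]*.01,best.x[2],1-best.fun
E
cat > m1.py <<'E'
from loc import *
ims={c:env.get_image(c) for c in("scene","top")}
px={"large_bottle":((340,187),(367,247)),"amber_bottle":((271,197),(313,182)),"small_bottle":((230,304),(117,248)),"medium_bottle":((257,275),(157,252)),"upright_carton":((328,210),(311,259)),"low_carton":((229,212),(260,159))}
for n,(ps,pt) in px.items():
    mk={}
    for c,p in(("scene",ps),("top",pt)):
        for d in env.masks_of(c,n):
            l,t,r,b=d["extent"]
            if abs((l+r)/2-p[0])<8 and abs((t+b)/2-p[1])<8: mk[c]=d["region"];break
    for c in mk: print(n,c,np.round(fit(ims,{c:mk[c]},n),3))
    if len(mk)>1: print(n,"both",np.round(fit(ims,mk,n),3))
# blocks: dark pocket / tray centre
b={}
for d in env.masks_of("top","block_72")+env.masks_of("top","block_rect"):
    ys,xs=np.nonzero(d["region"]); b[(int(xs.mean()),int(ys.mean()))]=(np.round(ray(ims["top"],xs.mean(),ys.mean(),.037),4),d["confidence"])
for k,v in b.items(): print(k,v)
C=-ims["top"]["R"].T@ims["top"]["t"]; print("cam",C)
E
python3 m1.py
python3 - <<'E'
import cv2
a=cv2.imread("pics/top0.png"); cv2.imwrite("pics/tray.png",cv2.resize(a[178:268,188:288],(800,720)[:1]+(720,),interpolation=cv2.INTER_CUBIC)[:600] if 0 else cv2.resize(a[178:268,188:288],(660,594),interpolation=cv2.INTER_CUBIC))
E
```

```text
large_bottle scene [ 0.434 -0.372 -0.549  0.758]
amber_bottle scene [ 0.627 -0.22  -0.193  0.952]
amber_bottle top [ 0.629 -0.213  0.41   0.909]
amber_bottle both [ 0.625 -0.215 -0.102  0.862]
small_bottle scene [ 0.416  0.359 -0.033  0.927]
small_bottle top [0.419 0.363 0.246 0.903]
small_bottle both [0.416 0.36  0.054 0.855]
medium_bottle scene [ 0.407  0.236 -0.     0.937]
medium_bottle top [ 0.41   0.236 -0.325  0.902]
medium_bottle both [0.409 0.236 0.08  0.902]
upright_carton scene [ 0.41  -0.209  0.218  0.93 ]
upright_carton top [ 0.414 -0.204  0.094  0.941]
upright_carton both [ 0.413 -0.204  0.091  0.89 ]
low_carton scene [ 0.703 -0.059  0.381  0.956]
low_carton top [ 0.705 -0.052  0.39   0.928]
low_carton both [ 0.702 -0.055  0.4    0.897]
(217, 207) (array([0.5521, 0.0703]), 0.97)
(252, 238) (array([ 0.4625, -0.036 ]), 0.81)
(250, 205) (array([ 0.5585, -0.0284]), 0.63)
(217, 239) (array([0.455 , 0.0639]), 0.69)
(313, 183) (array([ 0.6309, -0.2138]), 0.68)
cam [ 0.31317748 -0.10230936  1.34873185]
```

View pics/tray.png

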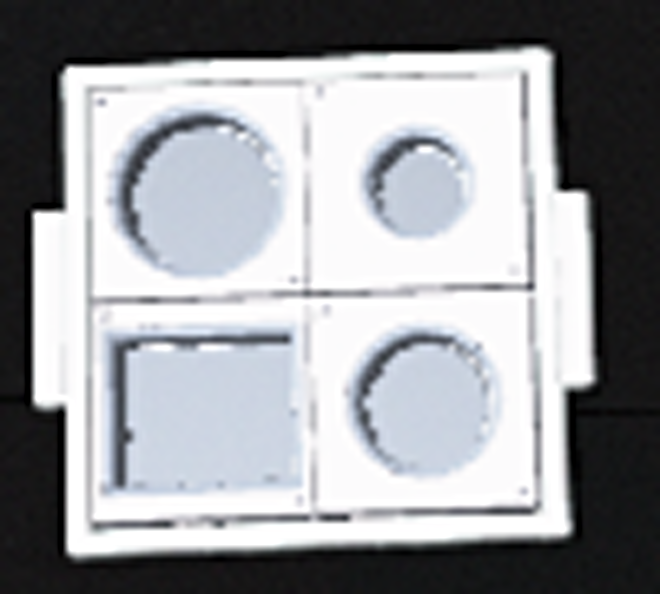

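Run:
```python
from loc import *
im=env.get_image("top")
f=lambda x,y: ray(im,188+(x+.5)/6.6-.5,178+(y+.5)/6.6-.5,.037)
P=np.array([f(91,88),f(527,72),f(92,524),f(541,508),f(309,294)])
print(P.round(4)); h=.09725
L=np.array([[h,h],[h,-h],[-h,h],[-h,-h],[0,0]])
c=P.mean(0);A=P-c; w=np.arctan2((L[:,0]*A[:,1]-L[:,1]*A[:,0]).sum(),(L*A).sum()); R=np.array([[np.cos(w),-np.sin(w)],[np.sin(w),np.cos(w)]])
print("yaw",w,"res mm",((c+L@R.T-P)*1e3).round(1).tolist())
for n,s in(("72",(1,1)),("44",(1,-1)),("rect",(-1,1)),("61",(-1,-1))): print(n,(c+R@np.array(s)*.04925).round(4))
# large bottle, top and the scene: hand mask by colour
for c in("top","scene"):
    im=env.get_image(c);p=im["pixels"]; x0,y0,x1,y1=(348,230,388,268) if c=="top" else (324,160,358,212)
    cv2.imwrite(f"pics/lb_{c}.png",cv2.resize(p[y0:y1,x0:x1,::-1],None,fx=10,fy=10,interpolation=cv2.INTER_CUBIC))
    for d in env.masks_of(c,"large_bottle"): print(c,d["confidence"],d["extent"])
a=cv2.imread("pics/lb_top.png");b=cv2.imread("pics/lb_scene.png");b=b
H=max(len(a),len(b));g=np.zeros((H,a.shape[1]+b.shape[1],3),np.uint8);g[:len(a),:a.shape[1]]=a;g[:len(b),a.shape[1]:]=b
cv2.imwrite("pics/lb.png",g)
```

```text
[[ 0.5997  0.1205]
 [ 0.6123 -0.0761]
 [ 0.4037  0.1092]
 [ 0.4159 -0.088 ]
 [ 0.5084  0.0181]]
yaw 0.06092214334787399 res mm [[-0.6, -0.8], [-1.3, 1.7], [1.3, -1.3], [0.9, 1.7], [-0.3, -1.4]]
72 [0.5542 0.0689]
44 [ 0.5602 -0.0294]
rect [0.4559 0.0629]
61 [ 0.4619 -0.0354]
top 0.87 [415.1, 207.7, 440.6, 233.5]
top 0.68 [354.2, 234.0, 378.1, 257.9]
top 0.58 [402.9, 243.2, 428.8, 264.7]
scene 0.84 [329.8, 170.9, 351.6, 205.9]
scene 0.8 [347.3, 158.4, 364.0, 194.1]
scene 0.77 [330.7, 152.1, 349.7, 173.9]
```

View pics/lb.png

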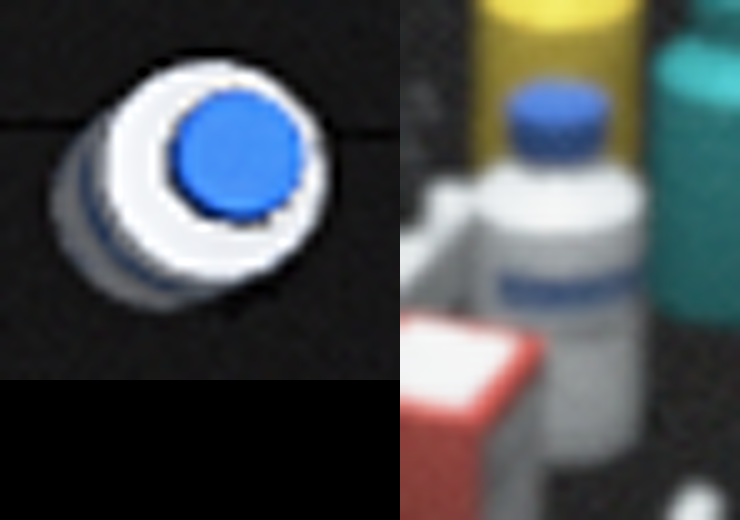

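The crop confirms it: a white body with a blue cap at top px (371,245) is the large bottle. The yellow and turquoise ones are separate.

```bash
cat > go.py <<'E'
import sys,numpy as np
from bench import env
from scipy.spatial.transform import Rotation as Ro
s=env.sense(); R=Ro.from_euler("xyz",s["tool_rot"]).as_matrix()
print("t",round(s["t"],2),"pos",np.round(s["tool_pos"],4),"rot",np.round(s["tool_rot"],3),"open",round(s["opening"],4),"ff",np.round(s["finger_force"],1),"F",np.round(s["contact_force"],1))
if len(sys.argv)>3: print("units",np.round(R.T@(np.array(sys.argv[1:4],float)-s["tool_pos"])/.025,2))
E
python3 -m handwheel '[[0,0,-0.1,0,0,-1,88],[0,0,-0.1,0,0,-1,88],[0,0,-0.1,0,0,-1,88],[0,0,-0.1,0,0,-1,88],[0,0,-0.1,0,0,-1,88],[0,0,-0.1,0,0,-1,88],[0,0,-0.1,0,0,-1,88],[0,0,-0.1,0,0,-1,88],[0,0,0,0,0,-1,88],[0,0,0,0,0,-1,88],[0,0,0,0,0,-1,88],[0,0,0,0,0,-1,88],[0,0,0,0,0,-1,88],[0,0,0,0,0,-1,88],[0,0,0,0,0,-1,88],[0,0,0,0,0,-0.14,88]]' 20
python3 go.py .45 -.2 .25
python3 - <<'E'
from loc import *
im=env.get_image("top")
g=lambda x,y,z:ray(im,348+(x+.5)/10-.5,230+(y+.5)/10-.5,z).round(4)
print("large cap",g(238,153,.13),"shoulder",g(216,168,.098))
E
```

```text
t: 3.48
tool_pos: [0.1605, -0.6299, 0.2587]
tool_rot: [3.142, -0.0, 1.574]
contact_force: [-0.3, -0.4, -0.5]
opening: 0.0885
finger_force: 0.0
t 3.48 pos [ 0.1605 -0.6299  0.2587] rot [ 3.142 -0.     1.574] open 0.0885 ff 0.0 F [-0.3 -0.4 -0.5]
units [17.16 11.64  0.35]
large cap [ 0.4421 -0.364 ] shoulder [ 0.4411 -0.3647]
```

```bash
python3 -m handwheel '[[0.95,0.65,0,0,0,0,88],[0.95,0.65,0,0,0,0,88],[0.95,0.65,0,0,0,0,88],[0.95,0.65,0,0,0,0,88],[0.95,0.65,0,0,0,0,88],[0.95,0.65,0,0,0,0,88],[0.95,0.65,0,0,0,0,88],[0.95,0.65,0,0,0,0,88],[0.95,0.65,0,0,0,0,88],[0.95,0.65,0,0,0,0,88],[0.95,0.65,0,0,0,0,88],[0.95,0.65,0,0,0,0,88],[0.95,0.65,0,0,0,0,88],[0.95,0.65,0,0,0,0,88],[0.95,0.65,0,0,0,0,88],[0.95,0.65,0,0,0,0,88],[0.95,0.65,0,0,0,0,88],[0.95,0.6,0,0,0,0,88]]' | head -2
python3 -m handwheel '[[1,0,0,0,0,0,60],[1,0,0,0,0,0,60],[1,0,0,0,0,0,60],[1,0,0,0,0,0,60],[1,0,0,0,0,0,60],[1,0,0,0,0,0,60],[1,0,0,0,0,0,60],[1,0,0,0,0,0,60],[1,0,0,0,0,0,60],[1,0,0,0,0,0,60],[1,0,0,0,0,0,60],[1,0,0,0,0,0,60],[1,-0.2,0,0,0,0,60],[1,-0.2,0,0,0,0,60],[1,-0.2,0,0,0,0,60],[1,-0.2,0,0,0,0,60],[1,-0.2,0,0,0,0,60],[1,-0.2,0,0,0,0,60],[1,0,0,0,0,0,60],[1,0,0,0,0,0,60]]' | head -2
python3 go.py .418 .361 .1
```

```text
t: 5.03
tool_pos: [0.4527, -0.201, 0.259]
t: 6.7
tool_pos: [0.4214, 0.2989, 0.2588]
t 6.7 pos [0.4214 0.2989 0.2588] rot [3.141 0.    1.568] open 0.0601 ff 0.0 F [ 0.7 -0.7  0. ]
units [ 2.49 -0.15  6.35]
```

```bash
python3 -m handwheel '[[0.83,-0.05,0,0,0,0,60],[0.83,-0.05,0,0,0,0,60],[0.83,-0.05,0.5,0,0,0,60],[0,0,1,0,0,0,60],[0,0,1,0,0,0,60],[0,0,1,0,0,0,60],[0,0,1,0,0,0,60],[0,0,1,0,0,0,60],[0,0,0.85,0,0,0,60],[0,0,0,0,0,0,60]]'
python3 go.py .418 .361 .029
python3 - <<'E'
from loc import *
o=[]
for c,(x,y,w,h) in(("top",(60,190,130,110)),("scene",(180,220,110,110))):
    p=env.get_image(c)["pixels"][y:y+h,x:x+w,::-1]; o.append(cv2.resize(p,(400,400*h//w),interpolation=cv2.INTER_CUBIC))
H=max(map(len,o));cv2.imwrite("pics/s1.png",np.hstack([np.vstack([a,np.zeros((H-len(a),400,3),np.uint8)]) for a in o]))
E
```

```text
t: 7.53
tool_pos: [0.4162, 0.3578, 0.0963]
tool_rot: [-3.137, 0.005, 1.569]
contact_force: [-0.5, -0.9, 0.2]
opening: 0.0603
finger_force: 0.0
t 7.53 pos [0.4162 0.3578 0.0963] rot [-3.137  0.005  1.569] open 0.0603 ff 0.0 F [-0.5 -0.9  0.2]
units [0.14 0.08 2.69]
```

View pics/s1.png

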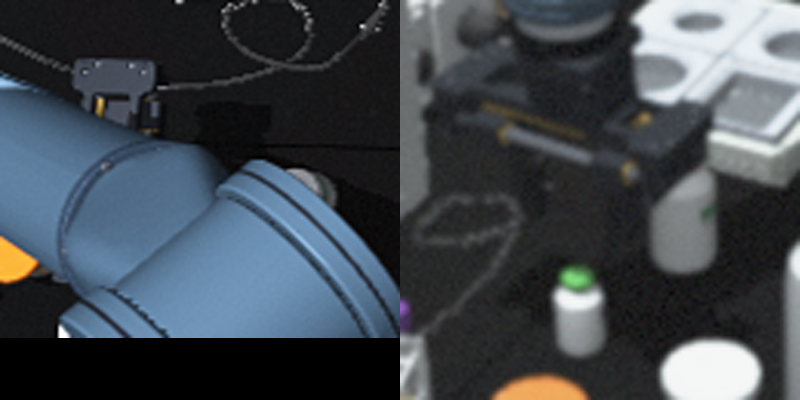

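The scene crop shows the gripper above the green-capped bottle at crop (578,310), with its long axis along x and clear of the medium bottle. I descend and grip.

```bash
python3 -m handwheel '[[0.1,0.05,0.7,0,0,0,60],[0,0,0.7,0,0,0,60],[0,0,0.7,0,0,0,60],[0,0,0.6,0,0,0,60],[0,0,0,0,0,0,60]]'|head -2
python3 go.py .418 .361 .029
python3 -m handwheel '[[0,0,0,0,0,0,20],[0,0,0,0,0,0,20],[0,0,0,0,0,0,20],[0,0,0,0,0,0,20],[0,0,0,0,0,0,20],[0,0,0,0,0,0,20],[0,0,0,0,0,0,20],[0,0,0,0,0,0,20]]' 20
python3 -m handwheel '[[0,0,-0.3,0,0,0,20],[0,0,-0.5,0,0,0,20],[0,0,-1,0,0,0,20],[0,0,-1,0,0,0,20],[0,0,-1,0,0,0,20],[0,0,-1,0,0,0,20],[0,0,0,0,0,0,20]]'
python3 go.py .5592 -.0314 .15
python3 - <<'E'
from loc import *
o=[]
for c,(x,y,w,h) in(("scene",(180,210,110,110)),):
    p=env.get_image(c)["pixels"][y:y+h,x:x+w,::-1]; o.append(cv2.resize(p,(500,500*h//w),interpolation=cv2.INTER_CUBIC))
cv2.imwrite("pics/s2.png",o[0])
E
```

```text
t: 8.05
tool_pos: [0.4191, 0.3621, 0.0319]
t 8.05 pos [0.4191 0.3621 0.0319] rot [-3.141e+00  1.000e-03  1.570e+00] open 0.0601 ff 0.0 F [ 0.5 -0.6  0.1]
units [-0.04 -0.04  0.12]
t: 8.72
tool_pos: [0.4197, 0.3631, 0.0334]
tool_rot: [3.14, -0.001, 1.571]
contact_force: [-0.5, -0.2, 6.2]
opening: 0.0315
finger_force: 20.0
t: 9.3
tool_pos: [0.4209, 0.3649, 0.1579]
tool_rot: [3.136, -0.005, 1.571]
contact_force: [1.0, 1.2, -0.5]
opening: 0.0311
finger_force: 20.0
t 9.3 pos [0.4209 0.3649 0.1579] rot [ 3.136 -0.005  1.571] open 0.0311 ff 20.0 F [ 1.   1.2 -0.5]
units [-15.85   5.52   0.27]
```

View pics/s2.png

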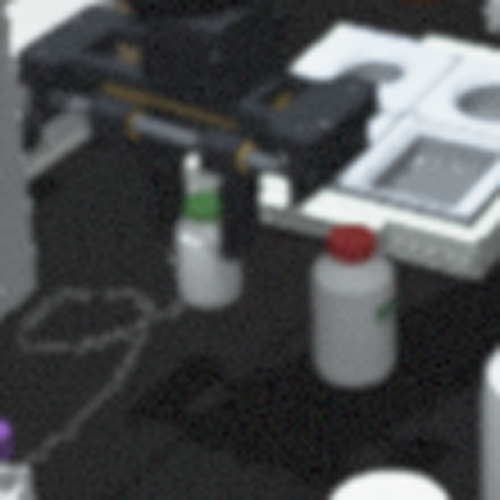

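The bottle is held and upright in the scene crop at (208,255). I carry it to block_44.

```bash
python3 -m handwheel '[[-0.4,0.1,0,0,0,0,20],[-0.85,0.3,0,0,0,0,20],[-0.85,0.3,0,0,0,0,20],[-0.85,0.3,0,0,0,0,20],[-0.85,0.3,0,0,0,0,20],[-0.85,0.3,0,0,0,0,20],[-0.85,0.3,0,0,0,0,20],[-0.85,0.3,0,0,0,0,20],[-0.85,0.3,0,0,0,0,20],[-0.85,0.3,0,0,0,0,20],[-0.85,0.3,0,0,0,0,20],[-0.85,0.3,0,0,0,0,20],[-0.85,0.3,0,0,0,0,20],[-0.85,0.3,0,0,0,0,20],[-0.85,0.3,0,0,0,0,20],[-0.85,0.3,0,0,0,0,20],[-0.85,0.3,0,0,0,0,20],[-0.85,0.3,0,0,0,0,20],[-0.8,0.3,0,0,0,0,20],[0,0,0,0,0,0,20]]'|head -2
python3 -m handwheel '[[0,0,0,0,0,0,20],[0,0,0,0,0,0,20]]' | head -2
python3 go.py .5595 -.0305 .085
```

```text
t: 11.02
tool_pos: [0.5564, -0.0351, 0.1507]
t: 11.18
tool_pos: [0.5556, -0.0283, 0.1516]
t 11.18 pos [ 0.5556 -0.0283  0.1516] rot [-3.140e+00 -1.000e-03  1.571e+00] open 0.031 ff 20.0 F [-0.   0.2 -0.8]
units [-0.09  0.16  2.66]
```

```bash
python3 -m handwheel '[[-0.05,0.15,0.5,0,0,0,20],[0,0,0.8,0,0,0,20],[0,0,0.8,0,0,0,20],[0,0,0.5,0,0,0,20],[0,0,0,0,0,0,20],[0,0,0,0,0,0,20]]'|head -2
python3 go.py .5595 -.0305 .045
python3 - <<'E'
from loc import *
o=[]
for c,(x,y,w,h) in(("top",(190,170,110,110)),("scene",(210,180,110,110))):
    p=env.get_image(c)["pixels"][y:y+h,x:x+w,::-1]; o.append(cv2.resize(p,(400,400*h//w),interpolation=cv2.INTER_CUBIC))
cv2.imwrite("pics/s3.png",np.hstack(o))
E
```

```text
t: 11.68
tool_pos: [0.56, -0.0292, 0.0868]
t 11.68 pos [ 0.56   -0.0292  0.0868] rot [-3.14  -0.     1.572] open 0.0314 ff 20.0 F [ 0.8 -0.1  0.6]
units [-0.05 -0.02  1.67]
```

View pics/s3.png

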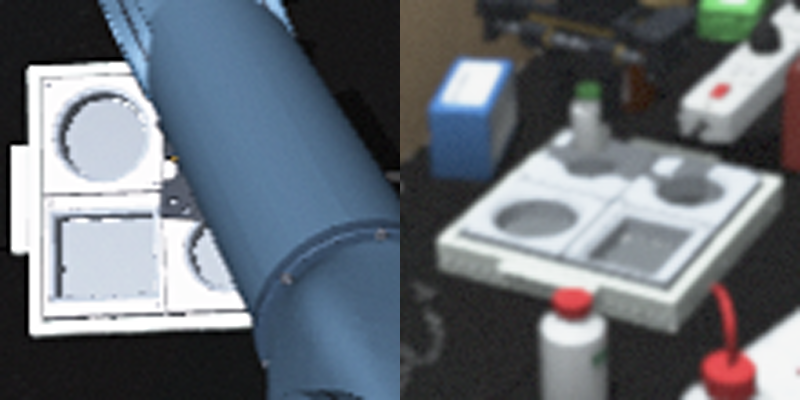

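The scene crop shows the small bottle hanging upright at (590,120), over the 44 pocket at (585,160). I lower it.

```bash
python3 -m handwheel '[[-0.02,0,0.4,0,0,0,20],[0,0,0.4,0,0,0,20],[0,0,0.3,0,0,0,20],[0,0,0.3,0,0,0,20],[0,0,0.2,0,0,0,20],[0,0,0,0,0,0,20],[0,0,0,0,0,0,20]]'
python3 go.py .5595 -.0305 .045
```

```text
t: 12.37
tool_pos: [0.5603, -0.0304, 0.0471]
tool_rot: [-3.141, -0.0, 1.571]
contact_force: [-0.2, 0.4, -1.2]
opening: 0.0314
finger_force: 20.0
t 12.37 pos [ 0.5603 -0.0304  0.0471] rot [-3.141 -0.     1.571] open 0.0314 ff 20.0 F [-0.2  0.4 -1.2]
units [-0.   -0.03  0.08]
```

```bash
python3 -m handwheel '[[0,0,0.06,0,0,0,20],[0,0,0.03,0,0,0,20],[0,0,0,0,0,0,20]]'|sed -n '2p;4p'
python3 -m handwheel '[[0,0,0,0,0,0,34],[0,0,0,0,0,0,40],[0,0,0,0,0,0,48],[0,0,0,0,0,0,55],[0,0,0,0,0,0,60],[0,0,0,0,0,0,60]]'
python3 -m handwheel '[[0,0,-0.3,0,0,0,60],[0,0,-0.6,0,0,0,60],[0,0,-1,0,0,0,60],[0,0,-1,0,0,0,60],[0,0,-1,0,0,0,60],[0,0,-1,0,0,0,60],[0,0,-1,0,0,0,70],[0,0,-1,0,0,0,80],[0,0,-1,0,0,0,88]]'|head -2
python3 go.py .413 -.206 .24
```

```text
tool_pos: [0.5608, -0.0304, 0.0455]
contact_force: [-0.8, -0.7, 0.7]
t: 13.12
tool_pos: [0.5605, -0.0305, 0.0452]
tool_rot: [3.142, 0.0, 1.571]
contact_force: [-1.1, 0.8, 0.6]
opening: 0.0598
finger_force: 0.0
t: 13.87
tool_pos: [0.5602, -0.0303, 0.2445]
t 13.87 pos [ 0.5602 -0.0303  0.2445] rot [3.141 0.    1.571] open 0.078 ff 0.0 F [ 0.9 -0.3 -0.7]
units [-7.02 -5.89  0.18]
```

```bash
python3 -m handwheel '[[-0.88,-0.74,0,0,0,0,88],[-0.88,-0.74,0,0,0,0,88],[-0.88,-0.74,0,0,0,0,88],[-0.88,-0.74,0,0,0,0,88],[-0.88,-0.74,0,0,0,0,88],[-0.88,-0.74,0,0,0,0,88],[-0.88,-0.74,0,0,0,0,88],[-0.86,-0.71,0,0,0,0,88],[0,0,0,0,0,-1,88],[0,0,0.3,0,0,0,88],[0,0,1,0,0,0,88],[0,0,1,0,0,0,88],[0,0,0.7,0,0,0,88],[0,0,0,0,0,0,88],[0,0,0,0,0,0,88]]'|head -2
python3 go.py .413 -.206 .043
python3 - <<'E'
from loc import *
ims={c:env.get_image(c) for c in("scene","top")}
for n,c in(("small_bottle","scene"),("small_bottle","top"),("upright_carton","scene"),("medium_bottle","top"),("medium_bottle","scene")):
    for d in env.masks_of(c,n)[:2]:
        print(n,c,round(d["confidence"],2),d["extent"],np.round(fit(ims,{c:d["region"]},n,z=.012 if n[0]=="s" else 0),3))
o=[]
for c,(x,y,w,h) in(("top",(190,170,140,120)),("scene",(220,180,140,120))):
    p=ims[c]["pixels"][y:y+h,x:x+w,::-1]; o.append(cv2.resize(p,(400,400*h//w),interpolation=cv2.INTER_CUBIC))
cv2.imwrite("pics/s4.png",np.hstack(o))
E
```

```text
t: 15.12
tool_pos: [0.4134, -0.2047, 0.1674]
t 15.12 pos [ 0.4134 -0.2047  0.1674] rot [-3.141e+00 -2.000e-03  1.659e+00] open 0.0881 ff 0.0 F [ 0.6 -0.3  0.6]
units [-0.06 -0.02  4.98]
small_bottle top 0.48 [245.4, 199.8, 259.4, 208.4] [ 0.561 -0.03   0.037  0.858]
upright_carton scene 0.66 [317.9, 192.3, 338.7, 229.9] [ 0.41  -0.209  0.134  0.961]
upright_carton scene 0.59 [270.7, 221.5, 308.2, 244.5] [ 0.414  0.034 -1.855  0.511]
medium_bottle top 0.82 [148.8, 243.7, 168.2, 263.2] [0.412 0.237 0.169 0.924]
medium_bottle scene 0.81 [247.7, 256.3, 268.7, 297.3] [0.408 0.234 0.048 0.931]
```

View pics/s4.png

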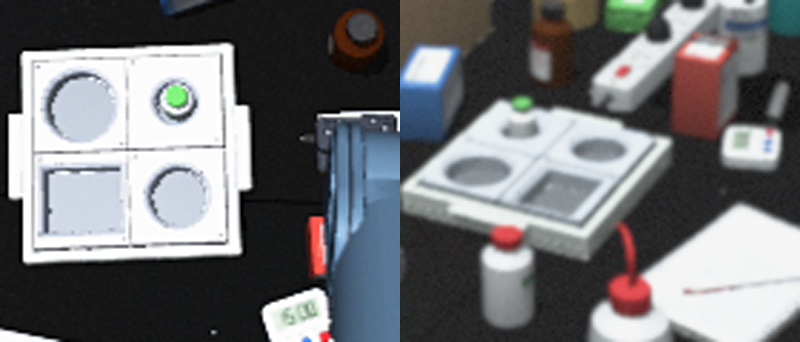

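The top crop shows the small bottle standing centred in the 44 pocket at (177,98). Its fitted position matches the tool's release point to 1 mm, so the top-camera coordinates are good. Next is the red carton.

```bash
python3 -m handwheel '[[0,0.02,0.8,0,0,0,88],[0,0,0.8,0,0,0,88],[0,0,0.8,0,0,0,88],[0,0,0.8,0,0,0,88],[0,0,0.8,0,0,0,88],[0,0,0.6,0,0,0,88],[0,0,0.35,0,0,0,88],[0,0,0,0,0,0,88]]'
python3 -m handwheel '[[0,0,0,0,0,0,70],[0,0,0,0,0,0,60],[0,0,0,0,0,0,50],[0,0,0,0,0,0,45],[0,0,0,0,0,0,45],[0,0,0,0,0,0,45],[0,0,0,0,0,0,45],[0,0,0,0,0,0,45]]' 30
python3 -m handwheel '[[0,0,-0.3,0,0,0,45],[0,0,-0.5,0,0,0,45],[0,0,-1,0,0,0,45],[0,0,-1,0,0,0,45],[0,0,-1,0,0,0,45],[0,0,-1,0,0,0,45],[0,0,-0.5,0,0,0,45],[0,0,0,0,0,0,45]]'
python3 go.py .4559 .0629 .16
```

```text
t: 16.13
tool_pos: [0.4131, -0.2056, 0.0429]
tool_rot: [-3.14, -0.001, 1.658]
contact_force: [-0.7, -0.4, -0.1]
opening: 0.0882
finger_force: 0.0
t: 16.8
tool_pos: [0.4141, -0.2062, 0.0444]
tool_rot: [3.141, 0.001, 1.658]
contact_force: [-1.4, 0.3, 6.9]
opening: 0.055
finger_force: 30.0
t: 17.47
tool_pos: [0.4153, -0.2066, 0.1792]
tool_rot: [3.138, 0.003, 1.658]
contact_force: [0.7, -0.9, -0.6]
opening: 0.0549
finger_force: 30.0
t 17.47 pos [ 0.4153 -0.2066  0.1792] rot [3.138e+00 3.000e-03 1.658e+00] open 0.0549 ff 30.0 F [ 0.7 -0.9 -0.6]
units [10.6   2.55  0.75]
```

```bash
python3 -m handwheel '[[0.5,0.12,0,0,0,0,45],[0.88,0.21,0,0,0,0,45],[0.88,0.21,0,0,0,0,45],[0.88,0.21,0,0,0,0,45],[0.88,0.21,0,0,0,0,45],[0.88,0.21,0,0,0,0,45],[0.88,0.21,0,0,0,0,45],[0.88,0.21,0,0,0,0,45],[0.88,0.21,0,0,0,0,45],[0.88,0.21,0,0,0,0,45],[0.88,0.21,0,0,0,0,45],[0.88,0.21,0,0,0,0,45],[0.34,0.1,0,0,0,0.3,45],[0,0,0.6,0,0,0,45],[0,0,0.8,0,0,0,45],[0,0,0.8,0,0,0,45],[0,0,0.5,0,0,0,45],[0,0,0,0,0,0,45],[0,0,0,0,0,0,45],[0,0,0,0,0,0,45]]'
python3 go.py .4559 .061 .057
```

```text
t: 19.13
tool_pos: [0.4539, 0.0617, 0.1092]
tool_rot: [3.142, -0.0, 1.632]
contact_force: [0.7, 0.9, -1.1]
opening: 0.0547
finger_force: 30.0
t 19.13 pos [0.4539 0.0617 0.1092] rot [ 3.142 -0.     1.632] open 0.0547 ff 30.0 F [ 0.7  0.9 -1.1]
units [-0.04  0.08  2.09]
```

```bash
python3 - <<'E'
from loc import *
ims={c:env.get_image(c) for c in("scene","top")}
for c in ims:
    for d in env.masks_of(c,"upright_carton")[:2]: print(c,round(d["confidence"],2),d["extent"],np.round(fit(ims,{c:d["region"]},"upright_carton",z=.066),3))
E
python3 -m handwheel '[[-0.03,0.07,0.4,0,0,0,45],[0,0,0.4,0,0,0,45],[0,0,0.3,0,0,0,45],[0,0,0,0,0,0,45],[0,0,0,0,0,0,45]]'
python3 go.py .4559 .061 .056
```

```text
scene 0.81 [264.2, 207.7, 289.1, 246.3] [0.456 0.067 0.457 0.82 ]
t: 19.75
tool_pos: [0.4549, 0.061, 0.0807]
tool_rot: [-3.14, -0.0, 1.632]
contact_force: [0.5, 0.7, -0.3]
opening: 0.0547
finger_force: 30.0
t 19.75 pos [0.4549 0.061  0.0807] rot [-3.14  -0.     1.632] open 0.0547 ff 30.0 F [ 0.5  0.7 -0.3]
units [-0.    0.04  0.99]
```

```bash
python3 -m handwheel '[[0,0.02,0.15,0,0,0,45],[0,0,0.15,0,0,0,45],[0,0,0.15,0,0,0,45],[0,0,0,0,0,0,45]]'
python3 -m handwheel '[[0,0,0.2,0,0,0,45],[0,0,0.15,0,0,0,45],[0,0,0.1,0,0,0,45],[0,0,0,0,0,0,45],[0,0,0,0,0,0,45]]'
```

```text
t: 20.08
tool_pos: [0.4558, 0.0609, 0.0696]
tool_rot: [-3.141, 0.0, 1.632]
contact_force: [-0.7, 0.5, -1.8]
opening: 0.0547
finger_force: 30.0
t: 20.5
tool_pos: [0.456, 0.061, 0.0588]
tool_rot: [-3.141, 0.0, 1.632]
contact_force: [-0.3, 0.0, -1.0]
opening: 0.055
finger_force: 30.0
```

```bash
python3 -m handwheel '[[0,0,0.08,0,0,0,45],[0,0,0.04,0,0,0,45],[0,0,0,0,0,0,45]]'|sed -n '2p;4p'
python3 -m handwheel '[[0,0,0,0,0,0,58],[0,0,0,0,0,0,62],[0,0,0,0,0,0,68],[0,0,0,0,0,0,76],[0,0,0,0,0,0,82],[0,0,0,0,0,0,82]]'|sed -n '2p;4,5p'
python3 -m handwheel '[[0,0,-0.3,0,0,0,82],[0,0,-0.6,0,0,0,82],[0,0,-1,0,0,0,82],[0,0,-1,0,0,0,82],[0,0,-1,0,0,0,82],[0,0,-1,0,0,0,82],[0,0,-1,0,0,0,82],[0,0,-1,0,0,0,82],[0,0,-0.5,0,0,0,82]]'|head -2
python3 go.py .629 -.213 .24
```

```text
tool_pos: [0.4563, 0.061, 0.0565]
contact_force: [-1.8, -0.8, 7.3]
tool_pos: [0.4561, 0.0609, 0.0559]
contact_force: [0.2, 0.0, 0.6]
opening: 0.0817
t: 22.0
tool_pos: [0.457, 0.0615, 0.2441]
t 22.0 pos [0.457  0.0615 0.2441] rot [3.138 0.    1.633] open 0.0819 ff 0.0 F [0.9 0.1 0. ]
units [-11.38   6.19   0.19]
```

```bash
python3 -m handwheel '[[-0.87,0.47,0,0,0,0,82],[-0.87,0.47,0,0,0,0,82],[-0.87,0.47,0,0,0,0,82],[-0.87,0.47,0,0,0,0,82],[-0.87,0.47,0,0,0,0,82],[-0.87,0.47,0,0,0,0,82],[-0.87,0.47,0,0,0,0,82],[-0.87,0.47,0,0,0,0,82],[-0.87,0.47,0,0,0,0,82],[-0.87,0.47,0,0,0,0,82],[-0.87,0.47,0,0,0,0,82],[-0.87,0.47,0,0,0,0,82],[-0.9,0.53,0,0,0,0,82],[0,0,0.6,0,0,0,82],[0,0,0.8,0,0,0,82],[0,0,0.8,0,0,0,82],[0,0,0.6,0,0,0,82],[0,0,0,0,0,0,82],[0,0,0,0,0,0,82]]'|head -2
python3 go.py .629 -.213 .047
python3 - <<'E'
from loc import *
ims={c:env.get_image(c) for c in("scene","top")}
for c,n,z in(("top","upright_carton",.012),("scene","upright_carton",.012),("scene","amber_bottle",0),("top","amber_bottle",0)):
    for d in env.masks_of(c,n)[:1]: print(c,round(d["confidence"],2),d["extent"],np.round(fit(ims,{c:d["region"]},n,z=z),3))
o=[]
for c,(x,y,w,h) in(("top",(190,130,150,150)),("scene",(210,140,140,140))):
    p=ims[c]["pixels"][y:y+h,x:x+w,::-1]; o.append(cv2.resize(p,(400,400),interpolation=cv2.INTER_CUBIC))
cv2.imwrite("pics/s5.png",np.hstack(o))
E
```

```text
t: 23.58
tool_pos: [0.6271, -0.2124, 0.1708]
t 23.58 pos [ 0.6271 -0.2124  0.1708] rot [-3.140e+00 -1.000e-03  1.632e+00] open 0.0823 ff 0.0 F [1.  1.3 0.6]
units [-0.03  0.08  4.95]
top 0.96 [204.4, 229.1, 230.2, 252.5] [0.456 0.064 0.026 0.937]
scene 0.62 [263.4, 180.0, 280.6, 209.2] [ 0.626 -0.218  0.053  0.95 ]
```

View pics/s5.png

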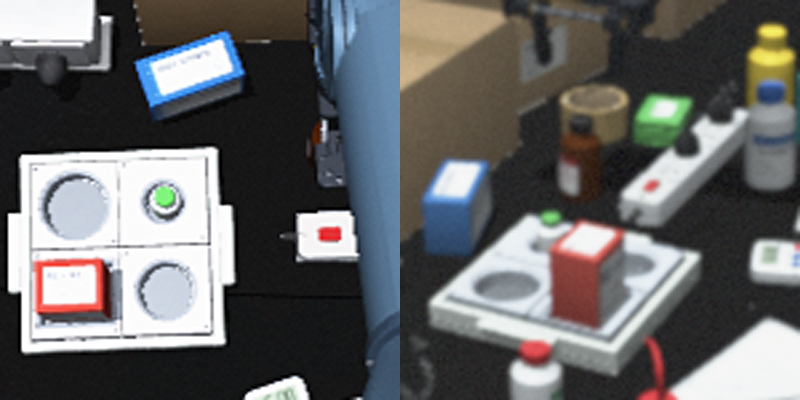

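The carton stands in the rect pocket. Its top fit of (.456,.064) is within about 1 mm of the block centre. Amber next.

```bash
python3 -m handwheel '[[0,0.06,0.8,0,0,0,82],[0,0,0.8,0,0,0,82],[0,0,0.8,0,0,0,82],[0,0,0.8,0,0,0,82],[0,0,0.8,0,0,0,82],[0,0,0.6,0,0,0,82],[0,0,0.3,0,0,0,82],[0,0,0,0,0,0,82]]'|sed -n '2p;4p'
python3 -m handwheel '[[0,0,0,0,0,0,70],[0,0,0,0,0,0,60],[0,0,0,0,0,0,50],[0,0,0,0,0,0,42],[0,0,0,0,0,0,42],[0,0,0,0,0,0,42],[0,0,0,0,0,0,42],[0,0,0,0,0,0,42]]' 30
python3 -m handwheel '[[0,0,-0.3,0,0,0,42],[0,0,-0.5,0,0,0,42],[0,0,-1,0,0,0,42],[0,0,-1,0,0,0,42],[0,0,-1,0,0,0,42],[0,0,-1,0,0,0,42],[0,0,-1,0,0,0,42],[0,0,0,0,0,0,42]]'
python3 go.py .4619 -.0354 .16
```

```text
tool_pos: [0.628, -0.2123, 0.047]
contact_force: [0.5, 0.0, -0.2]
t: 25.22
tool_pos: [0.6294, -0.2127, 0.0491]
tool_rot: [3.141, 0.001, 1.632]
contact_force: [-0.8, -0.6, 5.8]
opening: 0.0502
finger_force: 30.0
t: 25.88
tool_pos: [0.6319, -0.2126, 0.1997]
tool_rot: [3.133, 0.002, 1.632]
contact_force: [1.1, 0.1, -0.6]
opening: 0.0503
finger_force: 29.9
t 25.88 pos [ 0.6319 -0.2126  0.1997] rot [3.133e+00 2.000e-03 1.632e+00] open 0.0503 ff 29.9 F [ 1.1  0.1 -0.6]
units [ 7.49 -6.37  1.52]
```

```bash
python3 -m handwheel '[[0.4,-0.35,0,0,0,0,42],[0.83,-0.7,0,0,0,0,42],[0.83,-0.7,0,0,0,0,42],[0.83,-0.7,0,0,0,0,42],[0.83,-0.7,0,0,0,0,42],[0.83,-0.7,0,0,0,0,42],[0.83,-0.7,0,0,0,0,42],[0.83,-0.7,0,0,0,0,42],[0.83,-0.7,0,0,0,0,42],[0.45,-0.4,0,0,0,0,42],[0,0,0,0,0,0,42],[0,0,0.7,0,0,0,42],[0,0,0.9,0,0,0,42],[0,0,0.9,0,0,0,42],[0,0,0.7,0,0,0,42],[0,0,0,0,0,0,42],[0,0,0,0,0,0,42],[0,0,0,0,0,0,42]]'|sed -n '2,4p'
python3 go.py .4619 -.0354 .086
```

```text
tool_pos: [0.4598, -0.0354, 0.1142]
tool_rot: [3.141, 0.0, 1.632]
contact_force: [0.7, -0.5, -0.4]
t 27.38 pos [ 0.4598 -0.0354  0.1142] rot [3.141 0.    1.632] open 0.0501 ff 29.9 F [ 0.7 -0.5 -0.4]
units [-0.    0.08  1.13]
```

```bash
python3 -m handwheel '[[0,0.06,0.4,0,0,0,42],[0,0,0.4,0,0,0,42],[0,0,0.3,0,0,0,42],[0,0,0.2,0,0,0,42],[0,0,0,0,0,0,42],[0,0,0,0,0,0,42]]'|sed -n '2,4p'
python3 -m handwheel '[[0,0,0.2,0,0,0,42],[0,0,0.2,0,0,0,42],[0,0,0.15,0,0,0,42],[0,0,0.1,0,0,0,42],[0,0,0,0,0,0,42],[0,0,0,0,0,0,42]]'|sed -n '2,4p'
python3 go.py .4619 -.0354 .061
```

```text
tool_pos: [0.4603, -0.0351, 0.0806]
tool_rot: [-3.141, -0.0, 1.632]
contact_force: [0.1, -0.2, -1.9]
tool_pos: [0.4605, -0.0351, 0.0646]
tool_rot: [-3.141, -0.0, 1.632]
contact_force: [-0.4, -0.3, -3.0]
t 28.38 pos [ 0.4605 -0.0351  0.0646] rot [-3.141 -0.     1.632] open 0.0499 ff 29.9 F [-0.4 -0.3 -3. ]
units [-0.01  0.06  0.14]
```

```bash
python3 -m handwheel '[[0,0.03,0.08,0,0,0,42],[0,0,0.06,0,0,0,42],[0,0,0.03,0,0,0,42],[0,0,0,0,0,0,42]]'|sed -n '2p;4p'
python3 -m handwheel '[[0,0,0,0,0,0,53],[0,0,0,0,0,0,57],[0,0,0,0,0,0,62],[0,0,0,0,0,0,70],[0,0,0,0,0,0,76],[0,0,0,0,0,0,76]]'|sed -n '2p;4,5p'
python3 -m handwheel '[[0,0,-0.3,0,0,0,76],[0,0,-0.6,0,0,0,76],[0,0,-1,0,0,0,76],[0,0,-1,0,0,0,76],[0,0,-1,0,0,0,76],[0,0,-1,0,0,0,76],[0,0,-1,0,0,0,82],[0,0,-1,0,0,0,88],[0,0,-0.5,0,0,0,88]]'|head -2
python3 go.py .4415 -.364 .25
```

```text
tool_pos: [0.4616, -0.0352, 0.0611]
contact_force: [-1.9, -0.3, 7.4]
tool_pos: [0.4613, -0.0352, 0.0604]
contact_force: [0.6, -0.3, 0.2]
opening: 0.0757
t: 29.97
tool_pos: [0.4623, -0.0348, 0.2486]
t 29.97 pos [ 0.4623 -0.0348  0.2486] rot [3.138e+00 1.000e-03 1.633e+00] open 0.0881 ff 0.0 F [ 1.3 -0.4 -0.2]
units [-13.09  -1.64  -0.05]
```

```bash
python3 -m handwheel '[[-0.87,-0.1,0,0,0,0,88],[-0.87,-0.1,0,0,0,0,88],[-0.87,-0.1,0,0,0,0,88],[-0.87,-0.1,0,0,0,0,88],[-0.87,-0.1,0,0,0,0,88],[-0.87,-0.1,0,0,0,0,88],[-0.87,-0.1,0,0,0,0,88],[-0.87,-0.1,0,0,0,0,88],[-0.87,-0.1,0,0,0,0,88],[-0.87,-0.1,0,0,0,0,88],[-0.87,-0.1,0,0,0,0,88],[-0.87,-0.1,0,0,0,0,88],[-0.87,-0.1,0,0,0,0,88],[-0.87,-0.15,0,0,0,0,88],[-0.87,-0.15,0,0,0,0,88],[0,0,0.6,0,0,0,88],[0,0,0.8,0,0,0,88],[0,0,0.8,0,0,0,88],[0,0,0,0,0,0,88],[0,0,0,0,0,0,88]]'|head -2
python3 go.py .4415 -.364 .07
python3 - <<'E'
from loc import *
ims={c:env.get_image(c) for c in("scene","top")}
for c,n,z in(("top","amber_bottle",.012),("scene","large_bottle",0)):
    for d in env.masks_of(c,n)[:2]: print(c,round(d["confidence"],2),d["extent"],np.round(fit(ims,{c:d["region"]},n,z=z),3))
o=[]
for c,(x,y,w,h) in(("top",(190,160,110,110)),("scene",(230,110,140,140))):
    p=ims[c]["pixels"][y:y+h,x:x+w,::-1]; o.append(cv2.resize(p,(400,400),interpolation=cv2.INTER_CUBIC))
cv2.imwrite("pics/s6.png",np.hstack(o))
E
```

```text
t: 31.63
tool_pos: [0.4409, -0.3627, 0.1903]
t 31.63 pos [ 0.4409 -0.3627  0.1903] rot [-3.140e+00 -2.000e-03  1.633e+00] open 0.0882 ff 0.0 F [ 0.5  0.1 -0.1]
units [-0.06  0.03  4.81]
top 0.5 [242.2, 226.0, 259.5, 247.0] [ 0.463 -0.036  0.118  0.878]
scene 0.76 [330.8, 168.0, 349.2, 207.7] [ 0.437 -0.37  -0.392  0.926]
scene 0.67 [332.0, 148.5, 350.3, 172.6] [ 0.543 -0.613 -0.213  0.596]
```

View pics/s6.png

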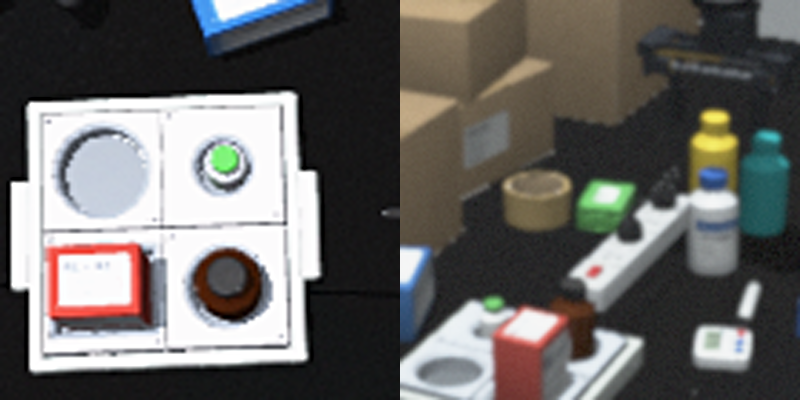

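Three are seated. I descend on the large bottle (blue cap at scene crop (713,180)), with the gripper clear of the yellow and turquoise bottles.

```bash
python3 -m handwheel '[[-0.04,0,0.8,0,0,0,88],[0,0,0.8,0,0,0,88],[0,0,0.8,0,0,0,88],[0,0,0.8,0,0,0,88],[0,0,0.7,0,0,0,88],[0,0,0.5,0,0,0,88],[0,0,0.3,0,0,0,88],[0,0,0,0,0,0,88],[0,0,0,0,0,0,88]]'|sed -n '2p;4p'
python3 -m handwheel '[[0,0,0,0,0,0,76],[0,0,0,0,0,0,68],[0,0,0,0,0,0,60],[0,0,0,0,0,0,52],[0,0,0,0,0,0,50],[0,0,0,0,0,0,50],[0,0,0,0,0,0,50],[0,0,0,0,0,0,50]]' 45
python3 -m handwheel '[[0,0,-0.3,0,0,0,50],[0,0,-0.5,0,0,0,50],[0,0,-0.8,0,0,0,50],[0,0,-1,0,0,0,50],[0,0,-1,0,0,0,50],[0,0,-1,0,0,0,50],[0,0,-1,0,0,0,50],[0,0,-1,0,0,0,50],[0,0,-0.5,0,0,0,50],[0,0,0,0,0,0,50]]'
python3 go.py .5542 .0689 .25
```

```text
tool_pos: [0.4419, -0.3644, 0.0735]
contact_force: [1.0, -0.4, -0.2]
t: 33.25
tool_pos: [0.4416, -0.3645, 0.0734]
tool_rot: [3.141, 0.001, 1.632]
contact_force: [-2.2, 0.5, 4.9]
opening: 0.0598
finger_force: 45.0
t: 34.08
tool_pos: [0.4429, -0.3649, 0.2538]
tool_rot: [3.138, 0.004, 1.632]
contact_force: [0.2, -0.1, -2.1]
opening: 0.0601
finger_force: 44.9
t 34.08 pos [ 0.4429 -0.3649  0.2538] rot [3.138 0.004 1.632] open 0.0601 ff 44.9 F [ 0.2 -0.1 -2.1]
units [17.05  5.51  0.11]
```

```bash
python3 -m handwheel '[[0.4,0.13,0,0,0,0,50],[0.9,0.29,0,0,0,0,50],[0.9,0.29,0,0,0,0,50],[0.9,0.29,0,0,0,0,50],[0.9,0.29,0,0,0,0,50],[0.9,0.29,0,0,0,0,50],[0.9,0.29,0,0,0,0,50],[0.9,0.29,0,0,0,0,50],[0.9,0.29,0,0,0,0,50],[0.9,0.29,0,0,0,0,50],[0.9,0.29,0,0,0,0,50],[0.9,0.29,0,0,0,0,50],[0.9,0.29,0,0,0,0,50],[0.9,0.29,0,0,0,0,50],[0.9,0.29,0,0,0,0,50],[0.9,0.29,0,0,0,0,50],[0.9,0.29,0,0,0,0,50],[0.9,0.29,0,0,0,0,50],[0.9,0.29,0,0,0,0,50],[0.45,0.15,0,0,0,0,50]]'|head -2
python3 -m handwheel '[[0,0,0,0,0,0,50],[0,0,0.6,0,0,0,50],[0,0,0.9,0,0,0,50],[0,0,0.9,0,0,0,50],[0,0,0.9,0,0,0,50],[0,0,0.5,0,0,0,50],[0,0,0,0,0,0,50],[0,0,0,0,0,0,50],[0,0,0,0,0,0,50]]'|sed -n '2,4p'
python3 go.py .5542 .0689 .11
```

```text
t: 35.75
tool_pos: [0.5511, 0.0737, 0.2488]
tool_pos: [0.5532, 0.0695, 0.1565]
tool_rot: [3.14, -0.0, 1.632]
contact_force: [0.6, 0.1, -1.6]
t 36.5 pos [0.5532 0.0695 0.1565] rot [ 3.14  -0.     1.632] open 0.0598 ff 44.9 F [ 0.6  0.1 -1.6]
units [-0.03  0.04  1.86]
```

```bash
python3 -m handwheel '[[-0.02,0.04,0.6,0,0,0,50],[0,0,0.6,0,0,0,50],[0,0,0.5,0,0,0,50],[0,0,0.2,0,0,0,50],[0,0,0,0,0,0,50],[0,0,0,0,0,0,50]]'|sed -n '2,4p'
python3 -m handwheel '[[0,0,0.2,0,0,0,50],[0,0,0.2,0,0,0,50],[0,0,0.2,0,0,0,50],[0,0,0.15,0,0,0,50],[0,0,0,0,0,0,50],[0,0,0,0,0,0,50]]'|sed -n '2,4p'
python3 go.py .5542 .0689 .086
```

```text
tool_pos: [0.5539, 0.0694, 0.1085]
tool_rot: [3.141, -0.0, 1.632]
contact_force: [-0.3, 0.1, -1.7]
tool_pos: [0.5534, 0.0692, 0.0889]
tool_rot: [-3.141, 0.0, 1.632]
contact_force: [0.5, -0.2, -2.1]
t 37.5 pos [0.5534 0.0692 0.0889] rot [-3.141  0.     1.632] open 0.0601 ff 44.9 F [ 0.5 -0.2 -2.1]
units [-0.01  0.03  0.12]
```

```bash
python3 -m handwheel '[[0,0.02,0.08,0,0,0,50],[0,0,0.05,0,0,0,50],[0,0,0.02,0,0,0,50],[0,0,0,0,0,0,50]]'|sed -n '2p;4p'
python3 -m handwheel '[[0,0,0,0,0,0,62],[0,0,0,0,0,0,66],[0,0,0,0,0,0,70],[0,0,0,0,0,0,76],[0,0,0,0,0,0,80],[0,0,0,0,0,0,80]]'|sed -n '2p;4,5p'
python3 -m handwheel '[[0,0,-0.3,0,0,0,80],[0,0,-0.6,0,0,0,80],[0,0,-1,0,0,0,80],[0,0,-1,0,0,0,80],[0,0,-1,0,0,0,80],[0,0,-1,0,0,0,80],[0,0,-1,0,0,0,80],[0,0,-0.6,0,0,0,80]]'|head -2
python3 -m handwheel '[[-1,-0.2,0,0,0,0,80],[-1,-0.2,0,0,0,0,80],[-1,-0.2,0,0,0,0,80],[-1,-0.2,0,0,0,0,80],[-1,-0.2,0,0,0,0,80],[-1,-0.2,0,0,0,0,80],[-1,-0.2,0,0,0,0,80],[-1,-0.2,0,0,0,0,80],[-1,-0.2,0,0,0,0,80],[-1,-0.2,0,0,0,0,80],[-1,-0.2,0,0,0,0,80],[-1,-0.2,0,0,0,0,80],[0,0,0,0,0,0,80],[0,0,0,0,0,0,80]]'|head -2
python3 - <<'E'
from loc import *
ims={c:env.get_image(c) for c in("scene","top")}
for c,n,z in(("top","large_bottle",.012),("top","amber_bottle",.012),("top","small_bottle",.012),("top","upright_carton",.012),("top","medium_bottle",0),("top","low_carton",0)):
    for d in env.masks_of(c,n)[:2]: print(n,c,round(d["confidence"],2),d["extent"],np.round(fit(ims,{c:d["region"]},n,z=z),3))
o=[]
for c,(x,y,w,h) in(("top",(190,160,110,110)),("scene",(210,170,110,110))):
    p=ims[c]["pixels"][y:y+h,x:x+w,::-1]; o.append(cv2.resize(p,(400,400),interpolation=cv2.INTER_CUBIC))
cv2.imwrite("pics/s7.png",np.hstack(o))
E
```

```text
tool_pos: [0.5541, 0.0692, 0.0855]
contact_force: [-0.6, -0.6, -1.4]
tool_pos: [0.5542, 0.0692, 0.0855]
contact_force: [0.2, -0.5, 0.2]
opening: 0.08
t: 39.0
tool_pos: [0.5549, 0.0698, 0.2512]
t: 40.17
tool_pos: [0.5121, -0.2353, 0.2482]
large_bottle top 0.6 [206.3, 193.3, 229.1, 217.1] [0.552 0.068 0.141 0.932]
large_bottle top 0.56 [413.9, 210.5, 441.6, 233.6] [ 0.517 -0.535  0.063  0.83 ]
amber_bottle top 0.58 [242.9, 227.2, 260.0, 246.6] [ 0.463 -0.036  0.068  0.889]
small_bottle top 0.47 [247.4, 200.0, 259.3, 212.2] [ 0.561 -0.029  0.136  0.927]
upright_carton top 0.67 [205.2, 229.1, 233.1, 249.9] [0.456 0.064 0.025 0.914]
medium_bottle top 0.88 [147.5, 243.7, 167.1, 263.1] [0.412 0.237 0.163 0.9  ]
medium_bottle top 0.26 [203.9, 229.9, 230.0, 249.8] [ 0.462  0.08  -0.107  0.448]
low_carton top 0.78 [238.9, 144.6, 278.2, 176.0] [ 0.706 -0.053  0.357  0.947]
```

View pics/s7.png

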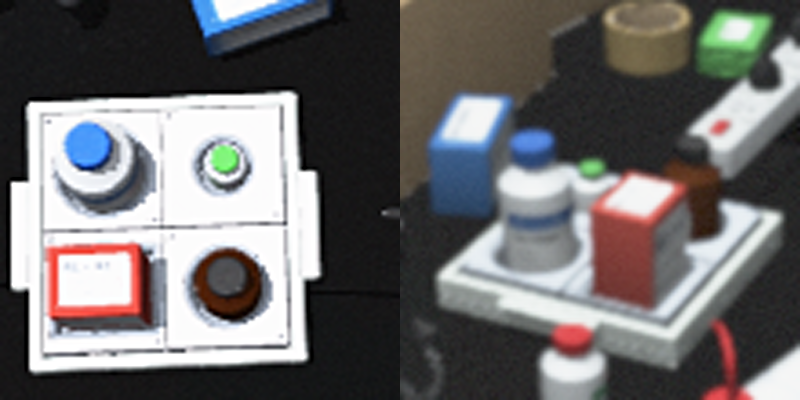

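All four stand upright in their own pockets, within about 2 mm of the block centres. The medium bottle and low carton have not moved, and the arm is clear. Handing in.

```bash
python3 -c "
from bench import env
print(env.hand_in())"
```

```text
the job is handed in; nothing more can be done
None
```

The job is handed in with all four reagents upright in their own pockets, fitted within about 2 mm of the block centres, and both look-alikes left where they were; no verdict was returned.

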